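# Load the clamp knob into the parts carousel

### The arm

A 7-joint arm with a two-finger parallel gripper is mounted at the origin on a cart in front of the work surface, level with it; the furniture and walls round the work are solid. World frame = base frame: x ahead of the robot, y to its left, z up, the work surface at z = 0. Lengths are in mm, angles in rad, forces in N, time in s.
With the tool pointing down it reaches from about 400 to 875 mm from the base axis. Payload 4.4 kg.
Tool frame: the origin (TCP) lies where the fingers leave the gripper's body, on its centre line; the fingertips stand 73 mm ahead of it and the grasp point (between the pads) lies 54 mm ahead of it; z points along the fingers, y is the line along which they close (so a half turn about z gives the same grasp; the last joint's range is limited). The gripper opens to 85 mm and grips with 20 to 120 N. Pads are 22 mm wide; open, the fingers measure 114 mm over their backs; the gripper's body (76 mm by 85 mm) begins 54 mm behind the grasp point. The pads swing forward as they close: fully open they stand 13 mm farther back than shut.
Start: joints at [-0.066, 0.628, 0.038, 1.517, -0.027, 0.996, -0.02], TCP at [650.013, 0.024, 303.913] pointing down, gripper open.
Joint ranges: [-3.06, 3.06], [-0.37, 2.12], [-1.25, 1.32], [0.18, 2.47], [-1.1, 4.24], [0.23, 1.98], [-2.94, 2.94]. Speed limits (rad/s): [2.57, 2.57, 3.14, 3.14, 3.14, 3.14, 3.14].

### API

Orientations are given as [roll, pitch, yaw] about the fixed x, y, z axes, in that order (R = Rz(yaw) Ry(pitch) Rx(roll)).
In Python, from cell import ctrl gives the robot as it stands.
- The arm moves only by the tool send_rows, never from a script. Its argument "rows" is a list that holds one entry, the list of rows, each a list of 6 numbers: the shift along the tool's x, y, z in cm, then the turn, a rotation vector about the tool's x, y, z in rad. In form: [[[tx, ty, tz, wx, wy, wz], ...]]. A call has 1 to 10 rows; each row is the pose to reach, as a shift and turn from the pose commanded when the call began, along the tool's axes at that moment; what a row does not reach only later rows make up. A row lasts 1/10 s, in which the tool goes at most 50 mm and 8.59 degrees, less where a joint would pass 70% of its speed; a pose out of reach is approached as far as the arm can. A call with a gripper value outside its range is refused whole. "grip" is the closure in counts, from 0 (fully open) to 255 (shut), set as the call begins (left out, the last holds). The fingers move at their own pace and stop on an object; the grip force is fixed at half the most. Time passes only in rows, so rows that repeat a pose let the fingers close. It gives the time, the measured TCP pose, the force, the opening and the grip force at its end, in the units of the state.
- ctrl.read_state(): the state, without advancing time (a new reading comes with each control period).
- ctrl.get_image(name): name is "scene" or "side" or "wrist"; returns a dict with "pixels" (400x640x3 uint8, red, green, blue), "fx", "fy", "cx", "cy" (pixels), "extrinsics" (4x4, takes a point from camera to world coordinates); the wrist camera has in their place "mount" (4x4, takes a point from camera to tool coordinates, whose origin is the TCP and whose axes are the flange's). Camera axes: x right, y up, looking along -z (the intrinsics and any distortion apply to the point x, -y, -z); pixel columns grow to the right and rows downward; lengths in mm; the calibration is good to about 2 mm. The wrist camera is an equidistant fisheye: a pixel r from the principal point sees the ray r / f radians off the axis. A picture is of the moment at which its call begins: read the wrist's pose just before it. There is no depth.
- ctrl.finish_job(): hands the job in; it is judged then, once.
The state is a dict: "clock": time; "qpos": joint angles; "qd": joint speeds; "tau": joint torques, N m; "eef_pos": TCP position; "tool_rot": TCP orientation; "force": force on the tool from outside, world axes, zero at the start; "torque": the same for the moment, N m; "width": finger opening in mm; "gripper_force": force on a finger pad.
Only numpy, scipy, OpenCV 4.12 (cv2) and the standard library are available. Lean on these libraries where they do the work, as an engineer would, in place of code of your own. Each camera call takes 0.05 s, during which the arm holds its last target. There are 200 camera calls.

### The job

Turn the parts carousel until its big round dish stands squarely at the fixed pointer on the foot. Only then pick up the loose black clamp knob from the table and set it flat in that dish, leaving the dish at the pointer.

Things in the scene. Friction and masses are not known exactly. Their poses are not given: they have to be found in the camera images.
- carousel: dark steel foot of the carousel, 200 mm wide; origin on the turning axis at table-top height. Along its own -x, 157 mm from the axis, stands the fixed pointer: a tab with a cone pointing at the axis, 47 mm tall. On the axis sits the black grip bar of the turning part: 60 mm long, 16 wide, 55 to 85 mm above the table top, its length along the line from the axis to the big round dish.
- carousel_table (a joint): angle in rad of the turning aluminium disc (260 mm wide, top 24 mm up), anticlockwise positive from above; 0 = big round dish at the pointer. At q the dish lies from the axis along the foot's -x turned by q. Starts at -1.3 to -0.5; light friction, stays where left. Its other dishes: a small round one opposite, a double trough, and a trough with a bolt fixed in it (top 46 mm up).
- round_dish (a point): centre of the inner floor of the big round grey dish on the disc, 85 mm from the axis, 27 mm above the table top. The dish is 66 mm wide inside at the floor, 78 mm at the rim, which is 9 mm above the floor. Its axes turn with the disc; its own -x points outward from the axis.
- clamp_knob: the loose black clamp knob: a lobed disc 47 mm wide and 27 mm tall, lying flat on the table to the left or right of the carousel, about 50 g; origin at the centre of its underside, z up. It can be grasped across in any direction. A flat cream tape roll, 72 mm wide, lies on the other side and is not wanted.

How it is judged (in metres and radians):
On the way, in this order (a step that is already met when the one before it is completed fails the run):
1. the big round dish stands still at the pointer (within 0.2 rad) while the knob is not yet at the carousel (value of joint carousel_table between -0.2 and 0.2 rad and velocity of joint carousel_table between -0.1 and 0.1 rad/s and horizontal distance between clamp_knob and round_dish above 0.06 m), for 0.2 s.
2. the knob lies in the big round dish, which stands at the pointer (within 0.2 rad) (horizontal distance between clamp_knob and round_dish below 0.015 m and z of clamp_knob in the frame of round_dish below 0.005 m and value of joint carousel_table between -0.2 and 0.2 rad), for 0.2 s.
At the end, for the whole second after the job is handed in: The big round dish is at the pointer (within 0.2 rad, about 11 degrees) and the clamp knob lies at rest in it: within 15 mm of its centre, its underside within 5 mm of the dish floor, tilted less than 0.15 rad (all of step 2 and z of clamp_knob in the frame of round_dish above -0.005 m and angle between clamp_knob's own z axis and vertical below 0.15 rad and linear speed of clamp_knob below 0.02 m/s); the robot touches nothing.
It also fails if it takes over 59 s, if anything falls off the work surface, if the arm or the gripper's body presses on something with over 40 N, if the wrist force passes 120 N, or if a joint passes its speed limit or range.

## Working session

There is one attempt and no reset: what is moved stays moved. The work goes in short steps, Python scripts to look and compute and a tool call to move; the robot and the scene stay as the last step left them, time stands still between calls to the robot, and variables do not carry over. Pictures are saved under pics/ and viewed, at most 10 in all, crops included, and the job is handed in when it is done.

Besides the shell and the picture viewer there is one more tool, called after "Emit:" in YAML: its name, and indented under it one key for each argument. send_rows: Moves the arm, as the interface text tells. Its arguments: {"type":"object","properties":{"rows":{"type":"array","items":{"type":"array","items":{"type":"array","items":{"type":"number"}}}},"grip":{"type":"number"}},"required":["rows"]}

```bash
ls; mkdir -p pics; cat > h.py <<'E'
import numpy as np,cv2
from scipy.spatial.transform import Rotation as R
from cell import ctrl
def ray(im,u,v,st=None):
    x=(u-im['cx'])/im['fx'];y=(v-im['cy'])/im['fy']
    if 'mount' in im:
        r=np.hypot(x,y);s=np.sin(r)/r if r>1e-9 else 1
        d=np.array([x*s,-y*s,-np.cos(r)])
        T=np.eye(4);T[:3,:3]=R.from_euler('xyz',st['tool_rot']).as_matrix();T[:3,3]=st['eef_pos']
        T=T@np.array(im['mount'])
    else: d=np.array([x,-y,-1.]);T=np.array(im['extrinsics'])
    return T[:3,3],T[:3,:3]@d
def onz(im,u,v,z,st=None):
    o,d=ray(im,u,v,st);return o+d*(z-o[2])/d[2]
def snap(n,f):
    st=ctrl.read_state();im=ctrl.get_image(n)
    cv2.imwrite('pics/'+f+'.png',im['pixels'][:,:,::-1])
    import pickle;pickle.dump((st,im),open(f+'.pkl','wb'));return st,im
E
python3 - <<'E'
from h import *
for n in('scene','wrist'):
    st,im=snap(n,n+'0');print({k:v for k,v in im.items() if k!='pixels'})
print(st)
E
```

```text
pics
{'fx': 416.528371408139, 'fy': 416.528371408139, 'cx': 314.4056024158349, 'cy': 201.71957528081217, 'extrinsics': array([[ 8.79697098e-01,  2.65041272e-01, -3.94824189e-01,
         1.22312820e+02],
       [-4.75335554e-01,  4.66086734e-01, -7.46203235e-01,
        -7.32042222e+02],
       [-1.37523377e-02,  8.44106795e-01,  5.35998687e-01,
         5.74394698e+02],
       [ 0.00000000e+00,  0.00000000e+00,  0.00000000e+00,
         1.00000000e+00]])}
{'fx': 309.70691628693146, 'fy': 309.70691628693146, 'cx': 321.4076370874287, 'cy': 200.79569364532185, 'mount': array([[-1.46414001e-04,  9.45660514e-01,  3.25155611e-01,
         8.38763135e+01],
       [ 9.99999335e-01,  5.10487690e-04, -1.03437903e-03,
         6.58439363e-01],
       [-1.14415935e-03,  3.25155243e-01, -9.45659959e-01,
        -7.04959613e+01],
       [ 0.00000000e+00,  0.00000000e+00,  0.00000000e+00,
         1.00000000e+00]])}
{'clock': 0.05, 'qpos': array([-0.06578957,  0.62932013,  0.03844593,  1.51833585, -0.02697572,
        0.99632569, -0.01999865]), 'qd': array([ 9.35994773e-04, -9.73533102e-04, -1.37865806e-03,  9.61093201e-05,
        6.56644439e-04, -7.72156102e-05,  6.71732006e-04]), 'tau': array([ 2.65809620e-03, -5.65054679e+01,  1.23141423e+00, -1.94196779e+01,
        1.11141059e-02,  5.48195196e-03, -3.20568915e-05]), 'eef_pos': array([6.49521711e+02, 1.68332440e-02, 3.03016186e+02]), 'tool_rot': array([-3.13972229e+00,  4.55564527e-05,  1.57079801e+00]), 'force': array([-0.74245153, -0.08905367,  0.35320229]), 'torque': array([-0.02845263,  0.04912064,  0.01260811]), 'gripper_force': 0.0, 'width': 85.28204497554249}
```

View pics/scene0.png

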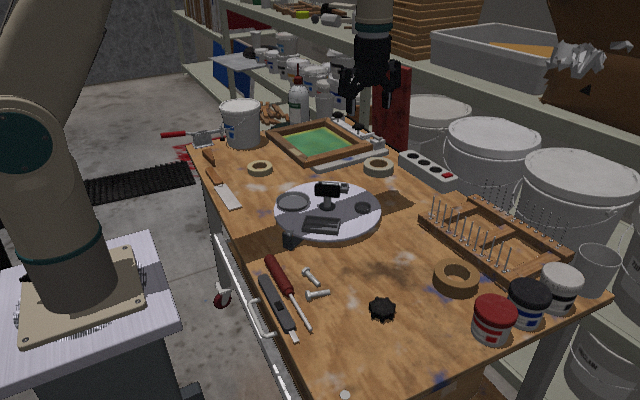

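View pics/wrist0.png

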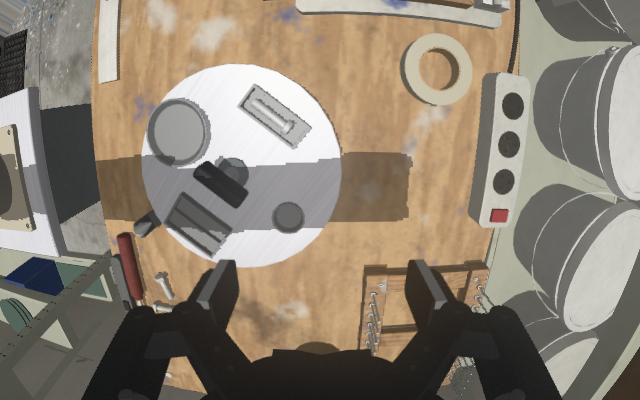

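Wrist view: disc centred near (241,166), dish rim centre about (179,132), pointer (148,222), bar from about (200,168) to (242,200). Scene view: knob at (382,309).

```bash
python3 - <<'E'
from h import *
import pickle
st,im=pickle.load(open('wrist0.pkl','rb'));sc=pickle.load(open('scene0.pkl','rb'))[1]
P=np.array([onz(im,u,v,24,st)[:2] for u,v in[(238,64),(142,175),(341,160),(240,267),(300,85),(172,238),(318,224)]])
A=np.c_[2*P,np.ones(len(P))];s=np.linalg.lstsq(A,(P**2).sum(1),rcond=None)[0];c=s[:2]
print('disc',c,np.sqrt(s[2]+c@c))
d=onz(im,179,132,36,st)[:2];print('dish',d,np.hypot(*(d-c)),np.degrees(np.arctan2(*(d-c)[::-1])))
for z in(0,47):
  p=onz(im,148,222,z,st)[:2];print('ptr',p,np.hypot(*(p-c)),np.degrees(np.arctan2(*(p-c)[::-1])))
e=[onz(im,u,v,85,st)[:2] for u,v in[(200,170),(241,199)]];print('bar',e,np.mean(e,0),np.degrees(np.arctan2(*(e[0]-e[1])[::-1])))
print('knob',onz(sc,382,309,15))
p=onz(sc,290,240,35)[:2];print('ptr sc',p,np.hypot(*(p-c)),np.degrees(np.arctan2(*(p-c)[::-1])))
E
```

```text
disc [ 5.41710549e+02 -2.42602628e-01] 128.7164833232985
dish [483.88468523  52.70638148] 78.40551929121268 137.52082775104068
ptr [395.13086975 -77.53497218] 165.70972452097467 -152.19704187861893
ptr [427.24139913 -57.22136852] 127.86620377080492 -153.53747342696497
bar [array([527.90086463,  17.44479331]), array([569.1978148 , -13.41669497])] [548.54933971   2.01404917] 143.228990871954
knob [ 469.74682289 -325.60460479   15.        ]
ptr sc [403.04623871 -88.3808391 ] 164.3050203630604 -147.55901843845257
```

Emit:
send_rows:
  rows:
    - [[0,-2,2,0,0,-0.15],[0,-5,5,0,0,-0.3],[0,-8,8,0,0,-0.45],[0,-10,10,0,0,-0.6],[0,-10.7,10,0,0,-0.75],[0,-10.7,10,0,0,-0.87],[0,-10.7,10,0,0,-0.87],[0,-10.7,10,0,0,-0.87]]
  grip: 0

```text
clock: 0.9
eef_pos: [543.1, -0.1, 203.8]
tool_rot: [3.141, -0.0, 2.438]
force: [-0.2, 0.6, 0.3]
width: 85.1
gripper_force: 0.0
```

```bash
python3 - <<'E'
from h import *
st,im=snap('wrist','wrist1');print(st['eef_pos'],st['tool_rot'],st['clock'])
E
```

```text
[ 5.43137551e+02 -1.31227087e-01  2.03819763e+02] [ 3.14147070e+00 -1.41309167e-04  2.43753603e+00] 0.9
```

View pics/wrist1.png

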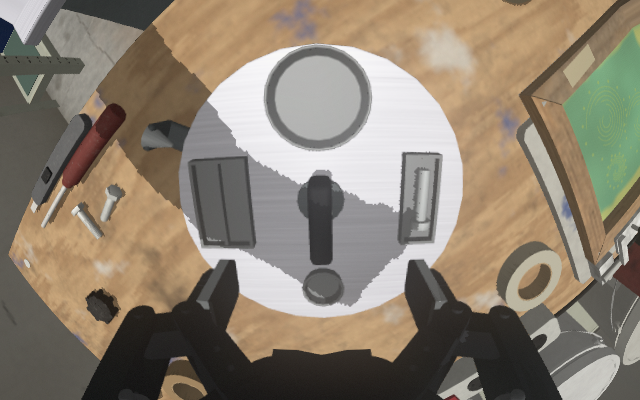

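The gripper is aligned with the bar ((320,175)–(321,262)); the dish is at (318,98), the pointer near (145-188,137) and the knob at (101,305).

```bash
python3 - <<'E'
from h import *
import pickle
st,im=pickle.load(open('wrist1.pkl','rb'))
P=np.array([onz(im,u,v,24,st)[:2] for u,v in[(320,44),(179,183),(463,183),(320,318),(220,82),(420,82),(205,268),(440,262)]])
A=np.c_[2*P,np.ones(len(P))];s=np.linalg.lstsq(A,(P**2).sum(1),rcond=None)[0];c=s[:2]
print('disc',c,np.sqrt(s[2]+c@c))
an=lambda p:(np.hypot(*(p-c)),np.degrees(np.arctan2(*(p-c)[::-1])))
d=onz(im,318,98,36,st)[:2];print('dish',d,an(d))
for u,v,z in((143,137,0),(143,137,20),(155,125,47),(187,137,35)):
  p=onz(im,u,v,z,st)[:2];print('ptr',p,an(p))
e=[onz(im,u,v,85,st)[:2] for u,v in[(320,176),(321,263)]];print('bar',e,np.mean(e,0),an(e[0]))
print('knob',onz(im,101,305,20,st))
E
```

```text
disc [545.65213654  -2.61162778] 131.1175493654436
dish [478.35158285  52.35822633] (np.float64(86.89677432693799), np.float64(140.75868255539652))
ptr [386.27022004 -98.50789175] (np.float64(186.00722768728667), np.float64(-148.96568969784985))
ptr [393.10156374 -87.37466575] (np.float64(174.51776376555046), np.float64(-150.94174541331452))
ptr [403.97050614 -56.63144583] (np.float64(151.63055475288263), np.float64(-159.12934707875425))
ptr [428.92554741 -47.42316946] (np.float64(125.03267924140485), np.float64(-158.9981167021534))
bar [array([516.5622505 ,  22.07854091]), array([564.89474507, -18.19220205])] [540.72849778   1.94316943] (np.float64(38.155286655938916), np.float64(139.67692158480736))
knob [ 470.56197244 -313.17457171   20.        ]
```

Emit:
send_rows:
  rows:
    - [[-0.2,0,3,0,0,0],[-0.2,0,6,0,0,0],[-0.2,0,7.4,0,0,0],[-0.2,0,7.4,0,0,0]]
  grip: 0

```text
clock: 1.35
eef_pos: [543.5, -1.1, 128.2]
tool_rot: [-3.139, -0.003, 2.44]
force: [-0.6, 0.3, -0.1]
width: 85.4
gripper_force: 0.0
```

Emit:
send_rows:
  rows:
    - [[0,0,0,0,0,0],[0,0,0,0,0,0],[0,0,0,0,0,0],[0,0,0,0,0,0],[0,0,0,0,0,0],[0,0,0,0,0,0],[0,0,0,0,0,0],[0,0,0,0,0,0]]
  grip: 230

```text
clock: 2.15
eef_pos: [544.2, -2.1, 130.8]
tool_rot: [-3.14, 0.0, 2.44]
force: [-2.2, -1.2, 6.8]
width: 14.9
gripper_force: 64.8
```

Emit:
send_rows:
  rows:
    - [[0,0,0,0,0,-0.06],[0,0,0,0,0,-0.14],[0,0,0,0,0,-0.23],[0,0,0,0,0,-0.32],[0,0,0,0,0,-0.41],[0,0,0,0,0,-0.48],[0,0,0,0,0,-0.53],[0,0,0,0,0,-0.55],[0,0,0,0,0,-0.55]]

```text
clock: 3.05
eef_pos: [544.5, -1.4, 130.8]
tool_rot: [-3.141, 0.0, 2.991]
force: [-0.8, -0.1, 6.0]
width: 15.1
gripper_force: 64.6
```

Emit:
send_rows:
  rows:
    - [[0,0,0,0,0,-0.06],[0,0,0,0,0,-0.14],[0,0,0,0,0,-0.23],[0,0,0,0,0,-0.32],[0,0,0,0,0,-0.41],[0,0,0,0,0,-0.48],[0,0,0,0,0,-0.53],[0,0,0,0,0,-0.55],[0,0,0,0,0,-0.55],[0,0,0,0,0,-0.55]]

```text
clock: 4.05
eef_pos: [544.4, -0.6, 130.8]
tool_rot: [3.141, 0.001, -2.742]
force: [-2.6, 0.8, 6.4]
width: 14.8
gripper_force: 64.6
```

```bash
python3 - <<'E'
from h import *
st,im=snap('wrist','wrist2');print(st['eef_pos'],st['tool_rot'],st['clock'])
E
```

```text
[544.44134189  -0.55132973 130.80119885] [ 3.14135466e+00  6.60590485e-04 -2.74170421e+00] 4.05
```

View pics/wrist2.png

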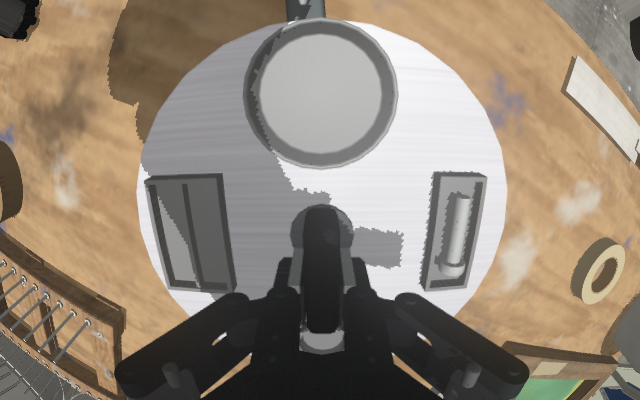

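The dish is at (320,93) and the pointer at (306,8), so the dish is about 3° short. I'll nudge it 0.05 rad further, then release and rise.

Emit:
send_rows:
  rows:
    - [[0,0,0,0,0,-0.025],[0,0,0,0,0,-0.05],[0,0,0,0,0,-0.05],[0,0,0,0,0,-0.05],[0,0,0,0,0,-0.05]]

```text
clock: 4.6
eef_pos: [544.4, -0.5, 130.8]
tool_rot: [3.141, 0.001, -2.692]
force: [-3.0, 2.5, 6.1]
width: 15.2
gripper_force: 64.6
```

Emit:
send_rows:
  rows:
    - [[0,0,0,0,0,0],[0,0,0,0,0,0],[0,0,0,0,0,0],[0,0,0,0,0,0],[0,0,0,0,0,0],[0,0,0,0,0,0],[0,0,0,0,0,0]]
  grip: 0

```text
clock: 5.3
eef_pos: [544.5, -1.3, 129.9]
tool_rot: [3.142, -0.0, -2.692]
force: [0.7, 0.7, 0.3]
width: 85.4
gripper_force: 0.0
```

Emit:
send_rows:
  rows:
    - [[0,0,-2,0,0,0],[0,0,-5,0,0,0],[0,0,-9,0,0,0],[0,0,-13,0,0,0],[0,0,-15,0,0,0],[0,0,-15,0,0,0],[0,0,-15,0,0,0]]

```text
clock: 6.0
eef_pos: [544.3, -1.6, 279.8]
tool_rot: [-3.141, -0.0, -2.693]
force: [0.2, -0.2, -0.9]
width: 85.7
gripper_force: 0.0
```

```bash
python3 - <<'E'
from h import *
st,im=snap('wrist','wrist3');print(st['eef_pos'],st['tool_rot'],st['clock'],st['qpos'])
E
```

```text
[544.30138702  -1.57891007 279.78481216] [-3.14112748e+00 -1.32827428e-04 -2.69273866e+00] 6.0 [ 0.36437864  0.57222553 -0.62939849  1.829849    0.42763844  0.87839877
  1.55155432]
```

View pics/wrist3.png

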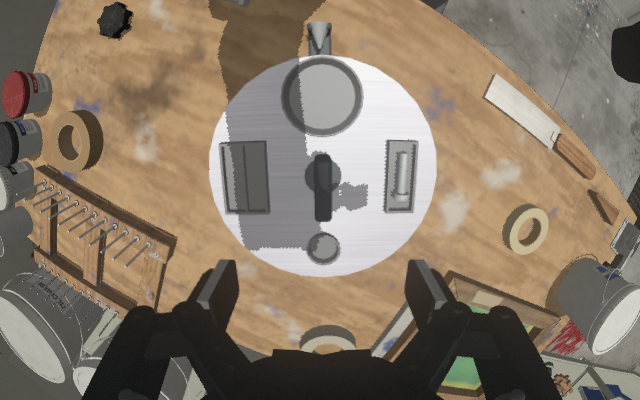

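The dish (321,96) now lines up with the pointer (319,38); the knob is at (115,20).

```bash
python3 - <<'E'
from h import *
import pickle
st,im=pickle.load(open('wrist3.pkl','rb'))
c=np.array([544.5,-1])
d=onz(im,321,96,33,st)[:2];print('dish',d,d-c,np.hypot(*(d-c)),np.degrees(np.arctan2(*(d-c)[::-1])))
p=onz(im,319,30,47,st)[:2];print('ptr',p,np.hypot(*(p-c)),np.degrees(np.arctan2(*(p-c)[::-1])))
k=onz(im,115,20,20,st);print('knob',k)
M=R.from_euler('xyz',st['tool_rot']).as_matrix()
for t in(k,[470,-318,200]):
  print('shift cm',M.T@(np.array([t[0],t[1],200])-st['eef_pos'])/10)
E
```

```text
dish [467.8911058  -39.46196147] [-76.6088942  -38.46196147] 85.72190590272527 -153.34078237578981
ptr [409.56051828 -69.6175859 ] 151.38374027604988 -153.0463737070268
knob [ 471.17780315 -317.22975992   20.        ]
shift cm [ 20.28411521 -25.26161354   7.99292745]
shift cm [ 20.42365208 -25.27989912   7.99295449]
```

Emit:
send_rows:
  rows:
    - [[2.4,-3,1,0,0,0],[5.4,-6.8,3,0,0,0],[8.6,-10.6,5,0,0,0],[11.6,-14.4,7,0,0,0],[14.8,-18.4,9,0,0,0],[17.8,-22,10,0,0,0],[19.8,-24.6,10,0,0,0],[20.4,-25.2,10,0,0,0],[20.4,-25.2,10,0,0,0],[20.4,-25.2,10,0,0,0]]

```text
clock: 7.05
eef_pos: [470.4, -315.0, 179.2]
tool_rot: [3.139, 0.001, -2.691]
force: [0.8, -0.0, 0.3]
width: 85.2
gripper_force: 0.0
```

```bash
python3 - <<'E'
from h import *
st,im=snap('wrist','wrist4');print(st['eef_pos'],st['tool_rot'],st['clock'],st['qpos'])
E
```

```text
[ 470.40205583 -314.98932533  179.2103715 ] [ 3.13935175e+00  5.08435997e-04 -2.69071205e+00] 7.05 [ 0.8964312   0.73745732 -0.56326625  1.85435233  0.57363633  0.71885396
  2.02771806]
```

View pics/wrist4.png

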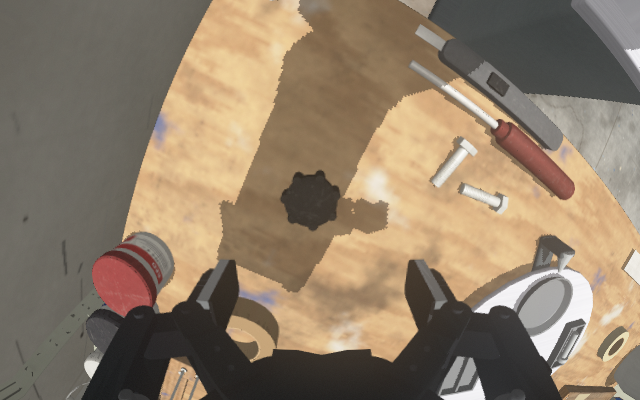

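The knob is centred at (311,200); a brown tape roll is at about (255,330), so I'll check its clearance.

```bash
python3 - <<'E'
from h import *
import pickle
st,im=pickle.load(open('wrist4.pkl','rb'));sc=pickle.load(open('scene0.pkl','rb'))[1]
M=R.from_euler('xyz',st['tool_rot']).as_matrix()
def rel(p): return np.round(M.T@(p-st['eef_pos'])/10,2)
k=onz(im,311,200,20,st);print('knob',k,rel(k))
print('size',onz(im,282,200,20,st)-onz(im,340,200,20,st))
for u,v,z in((278,318,30),(255,298,30)):p=onz(im,u,v,z,st);print('tape',p,rel(p))
for u,v in((434,280),(440,293),(455,298)):p=onz(sc,u,v,0);print('tape sc',p,rel(p))
for u,v in((173,265),):p=onz(im,u,v,30,st);print('can',p,rel(p))
E
```

```text
knob [ 469.83624853 -324.35654925   20.        ] [ 0.47 -0.85 15.92]
size [ 19.85900435 -41.08817345   0.        ]
tape [ 583.92683166 -304.49334839   30.        ] [-10.67  -4.04  14.92]
tape [ 571.81439263 -331.57689102   30.        ] [-8.4  -5.95 14.91]
tape sc [ 613.67006599 -302.73344601    0.        ] [-13.42  -5.18  17.92]
tape sc [ 599.1693735  -335.39477798    0.        ] [-10.69  -7.49  17.91]
tape sc [ 614.52930008 -358.85576888    0.        ] [-11.05 -10.27  17.9 ]
can [ 576.52059445 -411.52571792   30.        ] [ -5.34 -13.35  14.89]
```

Emit:
send_rows:
  rows:
    - [[0.4,-0.8,1.5,0,0,0],[0.4,-0.8,4.5,0,0,0],[0.4,-0.8,7.5,0,0,0],[0.4,-0.8,9.5,0,0,0],[0.4,-0.8,10.2,0,0,0],[0.4,-0.8,10.2,0,0,0],[0.4,-0.8,10.2,0,0,0]]

```text
clock: 7.8
eef_pos: [470.8, -325.5, 78.4]
tool_rot: [-3.141, 0.001, -2.691]
force: [-0.3, 0.2, 0.1]
width: 85.4
gripper_force: 0.0
```

Emit:
send_rows:
  rows:
    - [[0,0,0,0,0,0],[0,0,0,0,0,0],[0,0,0,0,0,0],[0,0,0,0,0,0],[0,0,0,0,0,0],[0,0,0,0,0,0],[0,0,0,0,0,0]]
  grip: 200

```text
clock: 8.5
eef_pos: [470.4, -326.2, 79.2]
tool_rot: [-3.14, 0.0, -2.693]
force: [-1.0, 1.2, 7.7]
width: 44.3
gripper_force: 59.9
```

```bash
python3 - <<'E'
from h import *
st,im=snap('wrist','wrist5');print(st['eef_pos'],st['tool_rot'],st['clock'])
E
```

```text
[ 470.38782487 -326.15192599   79.23238158] [-3.14001511e+00  3.72177836e-04 -2.69266567e+00] 8.5
```

View pics/wrist5.png

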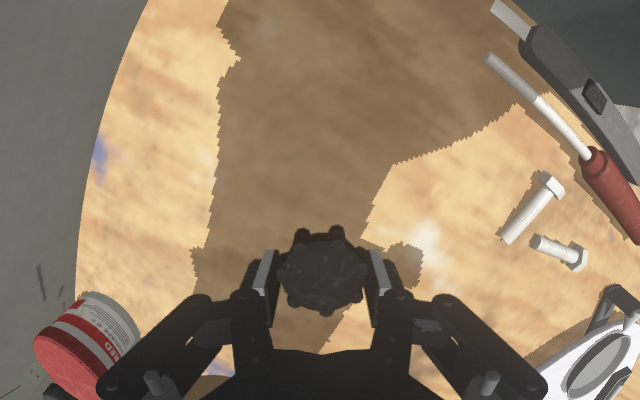

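The knob is held at (321,272), width 44 mm. Next I'll measure its offset in the tool and work out the route.

```bash
python3 - <<'E'
from h import *
import pickle
st,im=pickle.load(open('wrist5.pkl','rb'))
M=R.from_euler('xyz',st['tool_rot']).as_matrix()
k=onz(im,321,273,27,st);o=M.T@(k-st['eef_pos']);print('knob',k,'in tool',o)
o[2]=0
print('shift cm',(M.T@(np.array([468,-39.5,0])-st['eef_pos'])-o)[:2]/10)
E
```

```text
knob [ 465.83831379 -328.96240693   27.        ] in tool [ 5.33790062 -0.4751198  52.23121306]
shift cm [-12.75638555  25.988471  ]
```

Emit:
send_rows:
  rows:
    - [[0,0,-1,0,0,0],[0,0,-3,0,0,0],[0,0,-6,0,0,0],[0,0,-9,0,0,0],[0,0,-10,0,0,0],[0,0,-10,0,0,0]]

```text
clock: 9.15
eef_pos: [470.8, -326.4, 179.7]
tool_rot: [-3.139, 0.002, -2.693]
force: [-0.6, 0.1, -0.8]
width: 44.0
gripper_force: 61.1
```

Emit:
send_rows:
  rows:
    - [[-0.9,1.8,0,0,0,0],[-2.5,5.2,0,0,0,0],[-4.5,9.4,0,0,0,0],[-6.5,13.5,0,0,0,0],[-8.5,17.7,0,0,0,0],[-10.4,21.6,0,0,0,0],[-11.8,24.5,0,0,0,0],[-12.5,26,0,0,0,0],[-12.5,26,0,0,0,0],[-12.5,26,0,0,0,0]]

```text
clock: 10.15
eef_pos: [469.2, -37.9, 177.1]
tool_rot: [3.141, -0.002, -2.692]
force: [0.1, 0.1, 0.3]
width: 43.7
gripper_force: 61.1
```

```bash
python3 - <<'E'
from h import *
st,im=snap('wrist','wrist6');print(st['eef_pos'],st['tool_rot'],st['clock'])
E
```

```text
[469.19912444 -37.87451157 177.13199886] [ 3.14132965e+00 -2.03488816e-03 -2.69207982e+00] 10.15
```

View pics/wrist6.png

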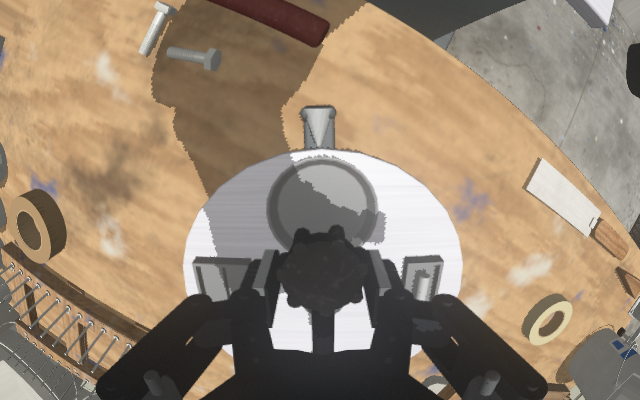

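The knob is held over the disc; the dish rim spans columns 266–377 with its top at row 157, so the centre is about (321,206), and the pointer is at (319,125). I'll check the relative position.

```bash
python3 - <<'E'
from h import *
import pickle
st,im=pickle.load(open('wrist6.pkl','rb'))
M=R.from_euler('xyz',st['tool_rot']).as_matrix()
f=lambda u,v,z:np.round(M.T@(onz(im,u,v,z,st)-st['eef_pos']),1)
print('edges',f(266,207,36),f(377,207,36),'top',f(321,157,36))
print('knob top c',f(321,273,st['eef_pos'][2]-52), 'top-face edges',f(321,240,125),f(321,312,125))
print('floor under tool', M@[0,0,1])
E
```

```text
edges [  5.4 -41.1 141.1] [  5.4  40.5 141.2] top [ 42.3  -0.6 141.2]
knob top c [ 5.5 -0.5 52. ] top-face edges [22.6 -0.5 52.2] [-18.2  -0.5  52.1]
floor under tool [-1.94702029e-03 -6.47337588e-04 -9.99997895e-01]
```

Emit:
send_rows:
  rows:
    - [[0,0,1,0,0,0],[0,0,3,0,0,0],[0,0,5,0,0,0],[0,0,6.3,0,0,0],[0,0,6.7,0,0,0],[0,0,7,0,0,0],[0,0,7,0,0,0],[0,0,7,0,0,0]]

```text
clock: 11.0
eef_pos: [470.0, -37.5, 108.3]
tool_rot: [-3.141, 0.001, -2.693]
force: [-0.9, 0.4, -0.0]
width: 44.0
gripper_force: 61.1
```

Emit:
send_rows:
  rows:
    - [[0,0,0.1,0,0,0],[0,0,0.2,0,0,0],[0,0,0.2,0,0,0],[0,0,0.2,0,0,0]]

```text
clock: 11.4
eef_pos: [470.0, -37.4, 106.3]
tool_rot: [-3.141, 0.001, -2.692]
force: [0.1, -0.1, 3.1]
width: 44.2
gripper_force: 61.5
```

Contact at 3 N: the knob is down. I'll release it and rise.

Emit:
send_rows:
  rows:
    - [[0,0,0,0,0,0],[0,0,0,0,0,0],[0,0,0,0,0,0],[0,0,0,0,0,0],[0,0,0,0,0,0],[0,0,0,0,0,0]]
  grip: 0

```text
clock: 12.0
eef_pos: [469.8, -37.3, 105.9]
tool_rot: [3.142, -0.0, -2.692]
force: [-0.2, -0.1, 0.2]
width: 85.4
gripper_force: 0.0
```

Emit:
send_rows:
  rows:
    - [[0,0,-1,0,0,0],[0,0,-3,0,0,0],[0,0,-6,0,0,0],[0,0,-10,0,0,0],[0,0,-12,0,0,0],[0,0,-12,0,0,0],[0,0,-12,0,0,0]]

```text
clock: 12.7
eef_pos: [469.6, -37.7, 226.4]
tool_rot: [-3.141, 0.001, -2.693]
force: [-0.4, -0.5, 0.0]
width: 85.2
gripper_force: 0.0
```

```bash
python3 - <<'E'
from h import *
st,im=snap('wrist','wrist7');print(st['eef_pos'],st['tool_rot'],st['clock'])
E
```

```text
[469.63960687 -37.65450523 226.38447953] [-3.14078009e+00  5.26855824e-04 -2.69291894e+00] 12.7
```

View pics/wrist7.png

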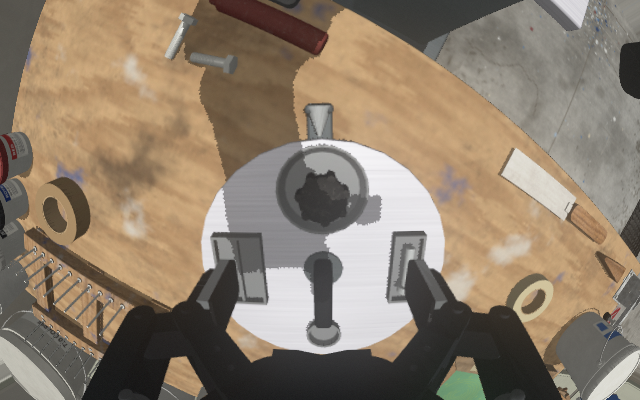

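The knob's centre is about (323,198) and the dish rim's centre (322,191), with the pointer in line at (319,120). I'll check the offset with heights accounted for.

```bash
python3 - <<'E'
from h import *
import pickle
st,im=pickle.load(open('wrist7.pkl','rb'))
d=onz(im,322,191,36,st)
for z in(42,54):
  k=onz(im,323,198,z,st);print(k,np.hypot(*(k-d)[:2]))
print(d)
E
```

```text
[471.25640244 -35.95887866  42.        ] 4.582097533706793
[467.65565374 -37.74103517  54.        ] 0.9554745715916237
[467.57978683 -38.69349297  36.        ]
```

```bash
python3 -c "
from cell import ctrl
print(ctrl.finish_job())"
```

```text
the job is handed in; nothing more can be done
None
```

The job is handed in: I turned the big round dish to the pointer, then set the knob flat in it, within about 5 mm of centre by the last camera measurement, at about 13 s on the clock; the hand-in gave no verdict.

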